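# Refit the filter lid on a bench exhaust filter

## Robot

A 7-joint arm with a two-finger parallel gripper is mounted at the origin on a cart in front of the work surface, level with it; the furniture and walls round the work are solid. World frame = base frame: x ahead of the robot, y to its left, z up, the work surface at z = 0. Lengths are in m, angles in rad, forces in N, time in s.
With the tool pointing down it reaches from about 0.425 to 0.925 m from the base axis. Payload 6.8 kg.
Tool frame: the origin (TCP) lies at the very end of the fingers, on their centre line; the grasp point (between the pads) lies bot.hold_point_z behind it (bot.hold_point_z is the distance from the TCP to the grasp point, in m); x points along the fingers, z is the direction in which the jaws open and shut, and the axes are right-handed (so a half turn about x gives the same grasp; the last joint's range is limited). The gripper opens to 85 mm and grips with 20 to 120 N. Pads are 22 mm wide; open, the fingers measure 114 mm over their backs; the gripper's body (76 mm by 85 mm) begins 54 mm behind the grasp point. The pads swing forward as they close: fully open they stand 13 mm farther back than shut.
Start: joints at [1.035, 0.477, 0.022, 1.555, -0.011, 1.109, -0.083], TCP at [0.28, -0.614, 0.231] pointing down, gripper open.
Joint ranges: [-2.96, 2.96], [-0.34, 2.1], [-1.41, 1.46], [0.24, 2.44], [-1.37, 4.51], [0.17, 1.92], [-2.96, 2.96]. Speed limits (rad/s): [2.39, 2.39, 3.14, 3.14, 3.14, 3.14, 3.14].

## Interface

Orientations are given as a unit quaternion [w, x, y, z].
In Python, from station import bot gives the robot as it stands.
- The arm moves only by the tool drive_tool, never from a script. Its arguments are lists of equal length, an entry for each row: "slide": the shift along the world's x, y, z in mm, a list of three; "turn": the turn, a rotation vector about the world's x, y, z in rad, a list of three; "gripper": the opening, from 0 (shut) to 1 (fully open). A call has 1 to 10 rows; each row is the pose to reach, as a shift and turn from the pose measured when the call began; what a row does not reach only later rows make up. A row lasts 1/10 s, in which the tool goes at most 50 mm and 8.59 degrees, less where a joint would pass 70% of its speed; a pose out of reach is approached as far as the arm can. A call with a gripper value outside its range is refused whole. The fingers move at their own pace and stop on an object; "squeeze" is the grip in N (left out, the last holds). Time passes only in rows, so rows that repeat a pose let the fingers close. It gives the time, the measured TCP pose, the force and the opening at its end, in the units of the state.
- bot.get_obs(): the state, without advancing time (a new reading comes with each control period).
- bot.read_camera(name): name is "scene" or "top" or "wrist"; returns a dict with "color" (480x640x3 uint8, red, green, blue), "fovy" (degrees; the focal length in pixels is half the picture's height over the tangent of half this angle, whatever the lens; pixels are square), "cx", "cy" (the principal point, pixels), "R" (3x3) and "t" (3): a world point X has camera coordinates R X + t. Camera axes: x right, y down, z forward; pixel columns grow to the right and rows downward; lengths in m; the calibration is good to about 2 mm. A picture is of the moment at which its call begins. There is no depth.
- bot.hand_in(): hands the job in, once; it reports no verdict.
The state is a dict: "t": time; "q": joint angles; "joint_vel": joint speeds; "joint_torque": joint torques, N m; "eef_pos": TCP position; "tool_rot": TCP orientation; "contact_force": force on the tool from outside, world axes, zero at the start; "torque": the same for the moment, N m; "gripper_width": opening from 0.0 (shut) to 1.0 (fully open).
Only numpy, scipy, OpenCV 4.12 (cv2) and the standard library are available. Lean on these libraries where they do the work, as an engineer would, in place of code of your own. Each camera call takes 0.05 s, during which the arm holds its last target.

## Task

The filter in the white exhaust filter unit has just been changed; refit its grey lid, first drawing the unit's bolt back if it stands out over the opening. Carry the lid by its handle with the edge opposite the lip raised, hook the lip under the ledge of the open bay, swing the lid down until it lies flush in the opening, then slide the bolt fully home over the lid's edge and let go. Leave the bottles behind the unit standing where they are.

Things in the scene. Friction and masses are not known exactly. Their poses are not given: they have to be found in the camera images.
- lid_grip (a point): Centre of the black bridge handle on the loose grey lid (0.2 to 0.4 kg), which lies handle up on the bench. Axes of the lid: z up out of it, y from the lip to the opposite edge, x along the handle. Bar 80 (x) x 12 (y) x 14 mm high, 17 mm clear under it, 56 mm between its posts.
- lid_plate (a point): On the underside of the lid's plate, 33 mm below lid_grip, same axes. Plate 110 mm in x, from y = -58 to +60 mm, 9 mm thick. Under it hangs a skirt frame, 84 mm wide in x, from y = -44 to +47 mm, 40 mm deep; the lid stands on it.
- lid_lip (a point): Middle of the tip of the lid's lip, 76 mm in -y from lid_grip and 31.25 mm below it, same axes. The lip is flat, 84 mm wide, 3.5 mm thick, level with the plate's underside, and sticks out 18 mm beyond the plate's -y edge.
- unit_seat (a point): White exhaust filter unit, fixed, 150 x 216 x 100 mm high: centre of the open bay in its top, at the level of the shoulders that carry the lid's plate, 9.5 mm below the deck. Unit's axes: z up, -y to the ledge, +y to the bolt. Seated, the lid has these axes, lid_plate is here and lid_grip 33 mm above, with play of 3 mm in +-x and +y, 5 mm in -y.
- unit_bay (a point): Centre of the bay's opening at deck level, 9.5 mm above unit_seat, same axes. Opening x -58 to 58, y -63 (ledge's edge) to 63 mm; shoulders 12 mm wide along both x sides, open between them to 45 mm below unit_seat. To hook, the skirt clears the deck only with the lid tilted over 21 degrees about x, +y edge up; 35 to 40 is comfortable.
- unit_ledge (a point): Middle of the lower edge of the ledge, 63 mm in -y from unit_seat and 5.5 mm above it, same axes. The ledge is a 4 mm plate, its top level with the deck, that overhangs 22 mm of open space. The seated lip reaches 13 mm under it with 2 mm of play above; the lid swings down about this edge.
- bolt_grip (a point): In the black thumb grip of the steel sliding bolt on the deck, 104 mm in +y from unit_seat when drawn back; same axes. Grip 32 (x) x 14 (y, the slide direction) x 22 mm high; this point is 10 mm below its top and 11.5 mm above the bolt's plate, which runs between two low guides.
- bolt (a joint): Position of the bolt in m: 0 = drawn back (+y), 0.020 = home, its nose then 12 mm over the lid's edge; below 0.004 it is clear of the opening. May start anywhere. It slides in the unit's -y against about 2 N of friction, stays where it is left, and passes over the lid only when the lid is flush.
- vial_a: Small white screw-cap vial, 30 mm wide, 73 mm high, standing behind the unit; origin at the centre of its underside. Bystander.
- dropper_a: Dropper bottle with pink body and black teat, 29 mm wide, 100 mm high, standing behind the work; origin at the centre of its underside. Bystander.
- wash: White wash bottle with bent spout, 104 x 68 mm, 224 mm high, standing at the back left; origin at the centre of its underside. Bystander.

How it is judged:
On the way, in this order (a step that is already met when the one before it is completed fails the run):
1. the lid's lip is under the ledge while the lid is still tilted, its bolt-side edge raised (y of lid_lip in the frame of unit_seat below -0.066 m and z of lid_lip in the frame of unit_seat between -0.03 and 0.0045 m and angle between lid_grip's own z axis and vertical above 0.2 rad and x of lid_lip in the frame of unit_seat between -0.012 and 0.012 m), for 0.1 s.
2. the lid lies flush in the opening with its lip under the ledge, the bolt drawn back (x of lid_grip in the frame of unit_seat between -0.0045 and 0.0045 m and y of lid_grip in the frame of unit_seat between -0.0065 and 0.005 m and z of lid_grip in the frame of unit_seat between 0.0305 and 0.0355 m and angle between the z axis of lid_grip and the z axis of unit_seat, either way round below 0.035 rad and y of lid_lip in the frame of unit_seat below -0.069 m and angle between lid_grip's own z axis and vertical below 0.1 rad and value of joint bolt below 0.012 m), for 0.2 s.
3. the bolt is slid home over the lid's edge (value of joint bolt above 0.0165 m), for 0.2 s.
At the end, for the whole second after the job is handed in: Lid flush in the bay: within 4.5 mm (x) and 5 mm (y; 6.5 mm to the ledge) of centre, 2.5 mm of its seated height and 2 degrees of level, lip at least 6 mm under the ledge; bolt at least 16.5 of its 20 mm home (x of lid_grip in the frame of unit_seat between -0.0045 and 0.0045 m and y of lid_grip in the frame of unit_seat between -0.0065 and 0.005 m and z of lid_grip in the frame of unit_seat between 0.0305 and 0.0355 m and angle between the z axis of lid_grip and the z axis of unit_seat, either way round below 0.035 rad and y of lid_lip in the frame of unit_seat below -0.069 m and angle between lid_grip's own z axis and vertical below 0.1 rad and value of joint bolt above 0.0165 m); the robot touches nothing.
It fails at once if the vial is tipped over or shifted by more than 30 mm (distance of vial_a from where it was at the start of the episode above 0.03 m or angle between vial_a's own z axis and vertical above 0.5 rad).
It fails at once if the dropper bottle is tipped over or shifted by more than 30 mm (distance of dropper_a from where it was at the start of the episode above 0.03 m or angle between dropper_a's own z axis and vertical above 0.5 rad).
It fails at once if the wash bottle is tipped over or shifted by more than 30 mm (distance of wash from where it was at the start of the episode above 0.03 m or angle between wash's own z axis and vertical above 0.5 rad).
It also fails if it takes over 58 s, if anything falls off the work surface, if the arm or the gripper's body presses on something with over 40 N, if the wrist force passes 120 N, or if a joint passes its speed limit or range.

## Working session

There is one attempt and no reset: what is moved stays moved. The work goes in short steps, Python scripts to look and compute and a tool call to move; the robot and the scene stay as the last step left them, time stands still between calls to the robot, and variables do not carry over. Pictures are saved under pics/ and viewed, and the job is handed in when it is done.

Besides the shell and the picture viewer there is one more tool, called after "Emit:" by a JSON object that holds its "method" and its "body". drive_tool: Moves the arm, as the interface text tells. Its arguments: {"type":"object","properties":{"slide":{"type":"array"},"turn":{"type":"array"},"gripper":{"type":"array"},"squeeze":{"type":"number"}},"required":["slide","turn","gripper"]}

```bash
mkdir -p pics; ls; cat > h.py <<'E'
import numpy as np, cv2, sys
from station import bot
def K(c):
    f=c["color"].shape[0]/2/np.tan(np.radians(c["fovy"])/2); return f
def ray(c,u,v):
    f=K(c); R=np.array(c["R"]);t=np.array(c["t"])
    d=R.T@np.array([(u-c["cx"])/f,(v-c["cy"])/f,1.]); return -R.T@t,d/np.linalg.norm(d)
def onz(c,u,v,z):
    o,d=ray(c,u,v); return o+d*(z-o[2])/d[2]
def proj(c,X):
    p=np.array(c["R"])@np.array(X)+np.array(c["t"]); f=K(c); return np.array([c["cx"]+f*p[0]/p[2],c["cy"]+f*p[1]/p[2]])
def cross(rs):
    A=0;b=0
    for o,d in rs:
        P=np.eye(3)-np.outer(d,d);A=A+P;b=b+P@o
    return np.linalg.solve(A,b)
def save(c,n): cv2.imwrite("pics/"+n+".png",c["color"][:,:,::-1])
E
python3 - <<'E'
from h import *
import pickle
for n in ["scene","top","wrist"]:
    c=bot.read_camera(n); save(c,n+"0"); pickle.dump(c,open(n+"0.pkl","wb")); print(n,c["fovy"],c["cx"],c["cy"],-np.array(c["R"]).T@np.array(c["t"]))
o=bot.get_obs(); print(o["t"],o["eef_pos"],o["tool_rot"],bot.hold_point_z)
E
```

```text
pics
scene 47.32879967420016 332.06403895033947 242.03716891998278 [0.22227371 0.7551799  0.87050223]
top 45.78703051226012 322.80308243749374 243.52517065863987 [0.4091506  0.03199116 1.20864527]
wrist 69.64494417142002 321.3557819429406 239.98916148430314 [ 0.35045206 -0.58103214  0.37313261]
0.15 [ 0.27983506 -0.61375903  0.23054707] [ 0.59429106  0.38272218  0.59517825 -0.38223647] 0.0187
```

View pics/scene0.png

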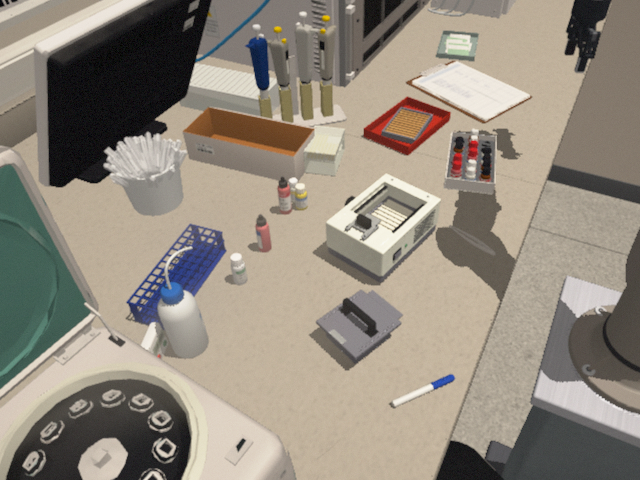

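View pics/top0.png

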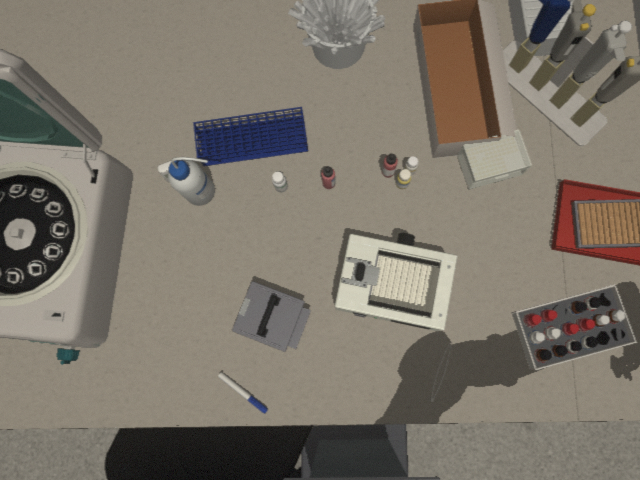

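View pics/wrist0.png

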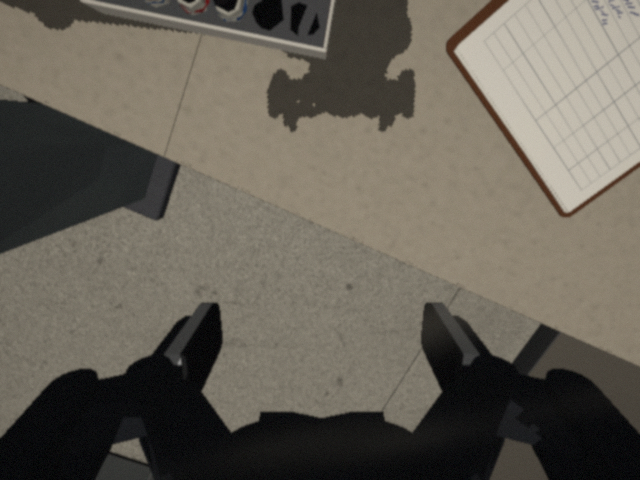

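```bash
python3 - <<'E'
import cv2
a=cv2.imread("pics/top0.png")
cv2.imwrite("pics/z1.png",cv2.resize(a[220:365,220:330],None,fx=5,fy=5,interpolation=cv2.INTER_CUBIC)[:600])
cv2.imwrite("pics/z1.png",cv2.resize(a[270:360,225:320],None,fx=6,fy=6,interpolation=cv2.INTER_CUBIC))
cv2.imwrite("pics/z2.png",cv2.resize(a[225:335,328:464],None,fx=5,fy=5,interpolation=cv2.INTER_CUBIC))
b=cv2.imread("pics/scene0.png")
cv2.imwrite("pics/z3.png",cv2.resize(b[170:365,310:450],None,fx=3,fy=3,interpolation=cv2.INTER_CUBIC))
E
```

```text
(no output)
```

View pics/z1.png

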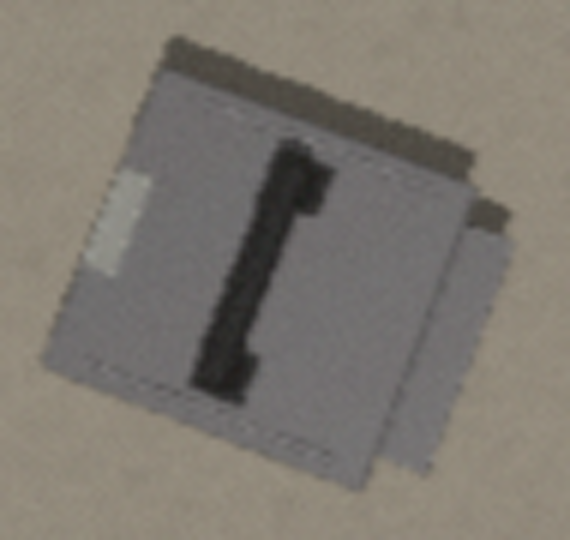

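View pics/z2.png

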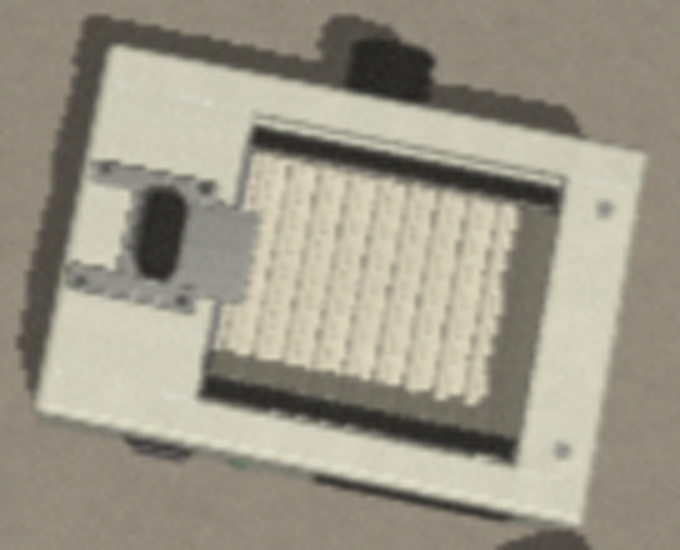

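View pics/z3.png

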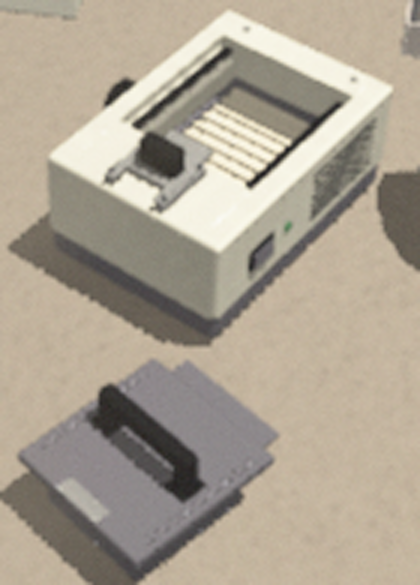

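```bash
cat > m0.py <<'E'
from h import *
import pickle
c=pickle.load(open("top0.pkl","rb"))
q=lambda u,v:(328+u/5,225+v/5)
im=c["color"].astype(int); 
m=((im.min(2)>165)).astype(np.uint8)
n,l,s,cc=cv2.connectedComponentsWithStats(m)
k=l[310,400]; 
# deck contour: pick component near the unit
k=l[235+3,360]; print("area",s[k])
cn,_=cv2.findContours((l==k).astype(np.uint8),cv2.RETR_EXTERNAL,cv2.CHAIN_APPROX_NONE)
cn=max(cn,key=len); r=cv2.minAreaRect(np.array([[onz(c,p[0][0],p[0][1],.1)[:2]] for p in cn],np.float32)); print("deck rect",r)
def show(name,pts,z):
    P=[onz(c,*p,z) for p in pts]; 
    print(name,np.round(P,4)[:,:2].tolist(),"mean",np.mean(P,0).round(4)); 
    for i in range(len(P)):
        d=P[(i+1)%len(P)]-P[i]; print("  len %.4f ang %.4f"%(np.hypot(*d[:2]),np.arctan2(d[1],d[0])))
show("deck",[q(115,47),q(648,155),q(580,525),q(38,410)],.1)
show("bay",[q(254,125),q(567,180),q(516,465),q(203,400)],.1)
p=lambda u,v:(225+u/6,270+v/6)
show("plate",[p(165,70),p(475,190),p(362,490),p(42,368)],.049)
show("lip",[p(512,238),p(428,475)],.0435)
show("handletop",[p(288,142),p(205,385)],.080)
show("boltgrip",[q(165,190),q(152,278)],.12)
E
python3 m0.py
```

```text
area [ 336  235  121   95 3408]
deck rect ((0.5381122827529907, -0.07565781474113464), (0.2120560258626938, 0.14685659110546112), 76.91340637207031)
deck [[0.6331, 0.0097], [0.5848, -0.198], [0.4419, -0.1634], [0.4899, 0.0434]] mean [ 0.5374 -0.0771  0.1   ]
  len 0.2132 ang -1.7993
  len 0.1471 ang 2.9043
  len 0.2123 ang 1.3424
  len 0.1471 ang -0.2313
bay [[0.6003, -0.0443], [0.5756, -0.1659], [0.4652, -0.1402], [0.4925, -0.0207]] mean [ 0.5334 -0.0928  0.1   ]
  len 0.1240 ang -1.7716
  len 0.1134 ang 2.9134
  len 0.1226 ang 1.3456
  len 0.1104 ang -0.2153
plate [[0.549, 0.2139], [0.5058, 0.1078], [0.4062, 0.1468], [0.4486, 0.2551]] mean [0.4774 0.1809 0.049 ]
  len 0.1146 ang -1.9581
  len 0.1069 ang 2.7676
  len 0.1163 ang 1.1974
  len 0.1085 ang -0.3900
lip [[0.4897, 0.0957], [0.4108, 0.1251]] mean [0.4502 0.1104 0.0435]
  len 0.0842 ang 2.7850
  len 0.0842 ang -0.3566
handletop [[0.5204, 0.1678], [0.4411, 0.1953]] mean [0.4807 0.1815 0.08  ]
  len 0.0839 ang 2.8082
  len 0.0839 ang -0.3334
boltgrip [[0.5722, -0.0077], [0.5381, -0.0017]] mean [ 0.5552 -0.0047  0.12  ]
  len 0.0346 ang 2.9671
  len 0.0346 ang -0.1745
```

```bash
cat >> h.py <<'E'
from scipy.spatial.transform import Rotation as Ro
def st():
    o=bot.get_obs(); R=Ro.from_quat(o["tool_rot"],scalar_first=True).as_matrix(); return o,R
UY=1.342; LY=1.20
SEAT=np.array([.5335,-.0925,.0905]); 
def U(x,y,z,ang=None):
    a=(UY if ang is None else ang)-np.pi/2
    return SEAT+np.array([np.cos(a)*x-np.sin(a)*y,np.sin(a)*x+np.cos(a)*y,z])
def inU(P):
    a=UY-np.pi/2; d=np.array(P)-SEAT; return np.array([np.cos(a)*d[0]+np.sin(a)*d[1],-np.sin(a)*d[0]+np.cos(a)*d[1],d[2]])
def turn_to(R,xdir,zdir):
    x=np.array(xdir,float);x/=np.linalg.norm(x); z=np.array(zdir,float); z-=x*(x@z); z/=np.linalg.norm(z)
    return (Ro.from_matrix(np.c_[x,np.cross(z,x),z])*Ro.from_matrix(R).inv()).as_rotvec()
E
python3 - <<'E'
from h import *
o,R=st(); print(R.round(3),o["q"])
for s in (1,-1): print(turn_to(R,[0,0,-1],[s*np.cos(UY),s*np.sin(UY),0]).round(3),turn_to(R,[0,0,-1],[s*np.cos(LY),s*np.sin(LY),0]).round(3))
# bolt grip from two views
import pickle
c=pickle.load(open("scene0.pkl","rb")); t=pickle.load(open("top0.pkl","rb"))
# top of the grip in scene zoom: centre of top approx (162,140)/3
print("seat check",inU([.5552,-.0047,.12]))
print(cross([ray(c,310+168/3,170+143/3),ray(t,328+159/5,225+234/5)]), inU(cross([ray(c,310+168/3,170+143/3),ray(t,328+159/5,225+234/5)])))
for n,P in dict(grip=U(0,104,0)).items(): pass
for P in [U(0,.104-.013,.034)]: print(proj(c,P),proj(t,P))
E
```

```text
[[-0.001  0.91   0.415]
 [ 0.001  0.415 -0.91 ]
 [-1.    -0.    -0.001]] [ 1.03489111  0.47762579  0.02237013  1.55620544 -0.0115117   1.10932025
 -0.08313241]
[ 0.000e+00 -2.000e-03  2.485e+00] [ 0.000e+00 -2.000e-03  2.343e+00]
[-0.001 -0.    -0.657] [-0.001 -0.    -0.799]
seat check [0.00122099 0.09043362 0.0295    ]
[ 0.55229261 -0.00522485  0.12749515] [-0.00149159  0.08926303  0.03699515]
[363.94003916 218.729333  ] [359.33460749 272.00913403]
```

```bash
python3 - <<'E'
from h import *
o,R=st(); T=U(0,.03,0); T[2]=.26; print((T-o["eef_pos"])*1000)
E
```

```text
[260.46909969 550.47722867  29.4529312 ]
```

Emit:
{"method": "drive_tool", "body": {"slide": [[20,42,20],[40,84,30],[60,127,30],[80,169,30],[100,211,30],[120,254,30],[140,296,30],[160,338,30],[180,380,30],[200,423,30]], "turn": [[0,0,-0.1],[0,0,-0.2],[0,0,-0.3],[0,0,-0.4],[0,0,-0.5],[0,0,-0.6],[0,0,-0.657],[0,0,-0.657],[0,0,-0.657],[0,0,-0.657]], "gripper": [0,0,0,0,0,0,0,0,0,0]}}

```text
t: 1.15
eef_pos: [0.4802, -0.1891, 0.2606]
tool_rot: [0.439, 0.554, 0.44, -0.554]
contact_force: [1.4, -0.2, 0.0]
gripper_width: -0.002
```

Emit:
{"method": "drive_tool", "body": {"slide": [[20,42,0],[40,85,0],[60,127,0],[60,127,0],[60,127,0]], "turn": [[0,0,0],[0,0,0],[0,0,0],[0,0,0],[0,0,0]], "gripper": [0,0,0,0,0]}}

```text
t: 1.65
eef_pos: [0.5402, -0.061, 0.2602]
tool_rot: [0.44, 0.553, 0.441, -0.553]
contact_force: [-1.4, -0.6, -0.5]
gripper_width: -0.002
```

```bash
python3 - <<'E'
from h import *
import pickle
c=bot.read_camera("wrist"); save(c,"w1"); pickle.dump(c,open("w1.pkl","wb"))
o,R=st(); print(o["t"],o["eef_pos"],R.round(3),o["q"],o["contact_force"]); T=U(0,.03,0); T[2]=.26; print((T-o["eef_pos"])*1000,turn_to(R,[0,0,-1],[-np.cos(UY),-np.sin(UY),0]))
E
```

```text
1.7 [ 0.53978517 -0.06261765  0.26022111] [[-0.001  0.974 -0.227]
 [ 0.001 -0.227 -0.974]
 [-1.    -0.001 -0.   ]] [ 0.15823423  0.2428411  -0.18649524  1.82724753  0.04993501  1.07671109
 -1.84683329] [ 0.23313174 -0.41304503 -0.35739159]
[ 0.51899624 -0.66415033 -0.221113  ] [-0.00062645 -0.00064897  0.00060712]
```

View pics/w1.png

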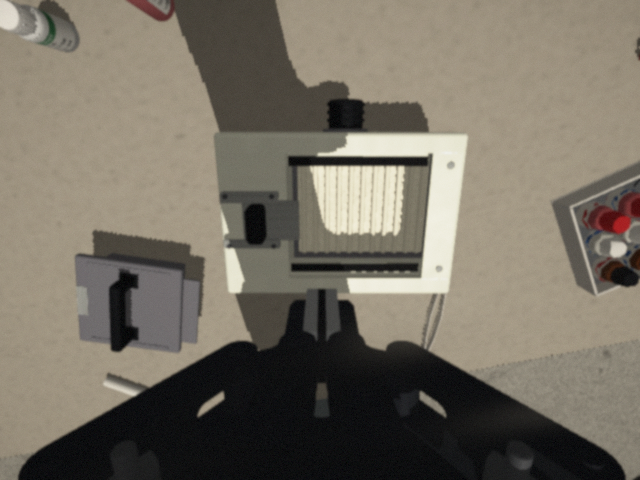

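```bash
python3 - <<'E'
from h import *
import cv2
a=cv2.imread("pics/w1.png")
cv2.imwrite("pics/z4.png",cv2.resize(a[120:305,205:475],None,fx=2.9,fy=2.9,interpolation=cv2.INTER_CUBIC))
E
```

```text
(no output)
```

View pics/z4.png

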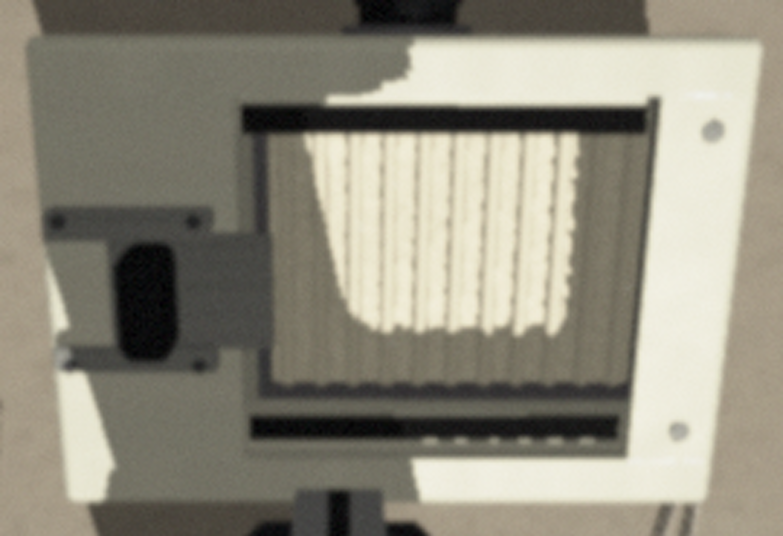

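```bash
python3 - <<'E'
from h import *
import pickle
c=pickle.load(open("w1.pkl","rb"))
def show(n,pts,z):
    P=np.array([onz(c,205+u/2.9,120+v/2.9,z) for u,v in pts]); print(n,P.round(4)[:,:2].tolist(),P.mean(0).round(4))
    for i in range(len(P)):
        d=P[(i+1)%len(P)]-P[i]; print("  len %.4f ang %.4f"%(np.hypot(*d[:2]),np.arctan2(d[1],d[0])))
    print(np.array([inU(p) for p in P]).round(4).tolist())
show("deck",[(28,36),(762,40),(706,502),(68,502)],.1)
show("bay",[(241,101),(660,98),(627,457),(247,455)],.1)
show("bolt",[(145,242),(147,360)],.124)
E
```

```text
deck [[0.634, 0.01], [0.5853, -0.1965], [0.4415, -0.1638], [0.4893, 0.044]] [ 0.5375 -0.0766  0.1   ]
  len 0.2122 ang -1.8023
  len 0.1475 ang 2.9174
  len 0.2131 ang 1.3448
  len 0.1487 ang -0.2304
[[0.0746, 0.1226, 0.0095], [0.0741, -0.0896, 0.0095], [-0.0734, -0.0903, 0.0095], [-0.074, 0.1229, 0.0095]]
bay [[0.6025, -0.0454], [0.5757, -0.1657], [0.4637, -0.1403], [0.4924, -0.0186]] [ 0.5336 -0.0925  0.1   ]
  len 0.1233 ang -1.7901
  len 0.1148 ang 2.9187
  len 0.1250 ang 1.3390
  len 0.1133 ang -0.2382
[[0.0565, 0.0616, 0.0095], [0.0577, -0.0617, 0.0095], [-0.0572, -0.0624, 0.0095], [-0.0568, 0.0626, 0.0095]]
bolt [[0.5721, -0.0116], [0.5381, -0.0023]] [ 0.5551 -0.007   0.124 ]
  len 0.0352 ang 2.8736
  len 0.0352 ang -0.2680
[[0.0192, 0.0875, 0.0335], [-0.016, 0.0889, 0.0335]]
```

Emit:
{"method": "drive_tool", "body": {"slide": [[3,12,-50],[6,24,-100],[6,24,-140],[6,24,-149],[6,24,-149],[9,37,-149],[10,41,-149],[11,45,-149],[12,49,-149],[12,49,-149]], "turn": [[0,0,0],[0,0,0],[0,0,0],[0,0,0],[0,0,0],[0,0,0],[0,0,0],[0,0,0],[0,0,0],[0,0,0]], "gripper": [0,0,0,0,0,0,0,0,0,0]}}

```text
t: 2.7
eef_pos: [0.5525, -0.0128, 0.112]
tool_rot: [0.44, 0.554, 0.44, -0.553]
contact_force: [0.6, -0.1, 0.6]
gripper_width: -0.002
```

```bash
python3 - <<'E'
from h import *
import pickle
c=bot.read_camera("wrist"); save(c,"w2"); pickle.dump(c,open("w2.pkl","wb"))
o,R=st(); print(o["t"],inU(o["eef_pos"]),o["contact_force"])
E
```

```text
2.75 [4.39027077e-05 8.16926801e-02 2.11689040e-02] [ 0.2313361  -0.61831067  0.31992446]
```

View pics/w2.png

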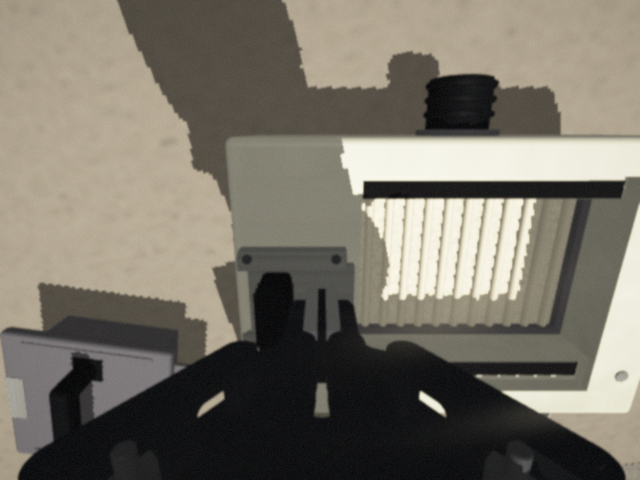

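```bash
python3 - <<'E'
from h import *
import pickle
c=pickle.load(open("w2.pkl","rb"))
for n,u,v,z in [("nose",354,280,.103),("gripR",291,276,.124),("gripL",256,280,.124),("edge",362,185,.1)]: print(n,inU(onz(c,u,v,z)).round(4))
E
```

```text
nose [0.0094 0.0669 0.0125]
gripR [0.0206 0.0951 0.0335]
gripL [0.0188 0.1096 0.0335]
edge [0.0544 0.0644 0.0095]
```

Emit:
{"method": "drive_tool", "body": {"slide": [[0.5,1.5,0],[0.5,2.2,0],[0.5,2.2,0],[-1,-4,0],[-1,-4,40],[-1,-4,90],[-1,-4,130],[-1,-4,130]], "turn": [[0,0,0],[0,0,0],[0,0,0],[0,0,0],[0,0,0],[0,0,0],[0,0,0],[0,0,0]], "gripper": [0,0,0,0,0,0,0,0]}}

```text
t: 3.55
eef_pos: [0.5546, -0.0167, 0.2479]
tool_rot: [0.442, 0.557, 0.438, -0.55]
contact_force: [0.6, 0.7, -0.8]
gripper_width: 0.001
```

```bash
python3 - <<'E'
from h import *
import pickle
c=bot.read_camera("wrist"); save(c,"w3"); pickle.dump(c,open("w3.pkl","wb"))
o,R=st(); print(o["t"],o["eef_pos"],inU(o["eef_pos"]),o["contact_force"])
T=np.array([.48,.181,.22]);print((T-o["eef_pos"])*1000)
E
```

```text
3.6 [ 0.55288446 -0.01689545  0.24475748] [0.00173178 0.07803081 0.15425748] [-0.01962751 -0.20259258 -1.18280739]
[-72.88445715 197.89544616 -24.7574817 ]
```

View pics/w3.png

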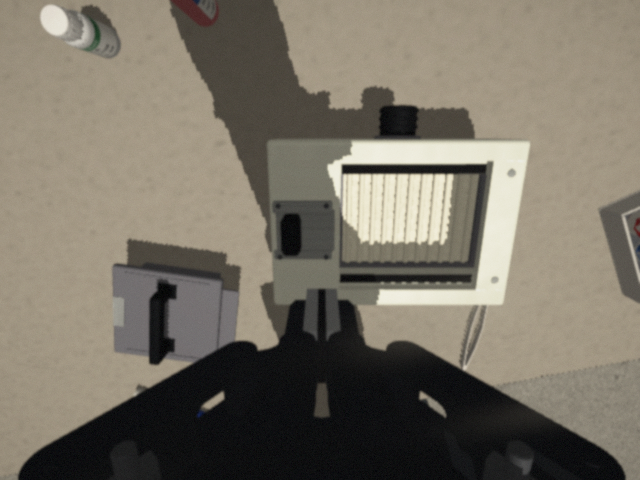

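Emit:
{"method": "drive_tool", "body": {"slide": [[-15,40,0],[-30,80,0],[-45,120,0],[-60,160,-10],[-73,198,-25],[-73,198,-25],[-73,198,-25]], "turn": [[0,0,-0.05],[0,0,-0.1],[0,0,-0.142],[0,0,-0.142],[0,0,-0.142],[0,0,-0.142],[0,0,-0.142]], "gripper": [0.6,0.6,0.6,0.6,0.6,0.6,0.6]}}

```text
t: 4.3
eef_pos: [0.4786, 0.1813, 0.2182]
tool_rot: [0.401, 0.584, 0.399, -0.582]
contact_force: [1.1, -1.3, 0.6]
gripper_width: 0.6
```

```bash
python3 - <<'E'
from h import *
import pickle
c=bot.read_camera("wrist"); save(c,"w4"); pickle.dump(c,open("w4.pkl","wb"))
o,R=st(); print(o["t"],o["eef_pos"],R.round(3),o["contact_force"],o["gripper_width"])
E
```

```text
4.35 [0.47950594 0.18020771 0.21869468] [[ 0.005  0.932 -0.363]
 [-0.    -0.363 -0.932]
 [-1.     0.005 -0.001]] [-0.13945939 -0.71249902  0.98616175] 0.6003349018762607
```

View pics/w4.png

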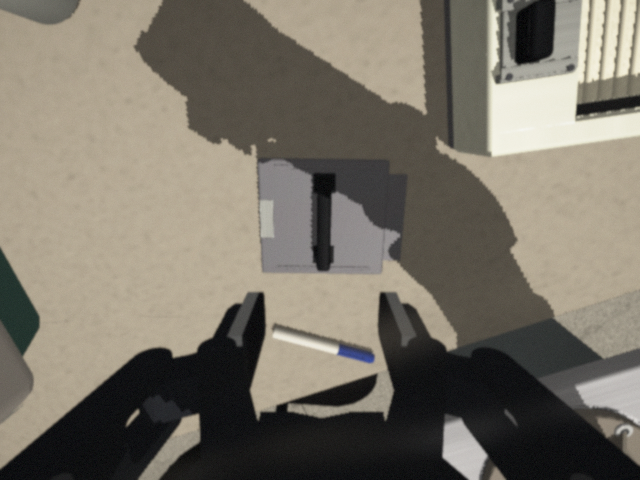

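```bash
python3 - <<'E'
from h import *
import pickle
c=pickle.load(open("w4.pkl","rb"))
P=np.array([onz(c,u,v,.049) for u,v in [(258,159),(388.5,160),(382,274),(263,272)]]); print(P.round(4),P.mean(0))
for i in range(4):
    d=P[(i+1)%4]-P[i]; print(np.hypot(*d[:2]),np.arctan2(d[1],d[0]))
P=np.array([onz(c,u,v,.08) for u,v in [(324,173),(323,270)]]);print(P,P.mean(0),np.arctan2(*(P[0]-P[1])[[1,0]]))
E
```

```text
[[0.5491 0.2149 0.049 ]
 [0.5068 0.1076 0.049 ]
 [0.4051 0.1468 0.049 ]
 [0.4489 0.2546 0.049 ]] [0.47749511 0.18097728 0.049     ]
0.11532477838110546 -1.9464268353750427
0.10899104909660273 2.7733205176915616
0.11637196627011998 1.1846746188159871
0.1077675038714568 -0.37784633763915415
[[0.52006206 0.16378921 0.08      ]
 [0.44179547 0.19471708 0.08      ]] [0.48092876 0.17925315 0.08      ] -0.3763274431974918
```

Emit:
{"method": "drive_tool", "body": {"slide": [[0,0,-50],[0,0,-100],[0,0,-145],[0,0,-160],[0,0,-160],[0,0,-160],[0,0,-160],[0,0,-160],[0,0,-160],[0,0,-160]], "turn": [[0,0,0],[0,0,0],[0,0,0],[0,0,0],[0,0,0],[0,0,0],[0,0,0],[0,0,0],[0,0,0],[0,0,0]], "gripper": [0.5,0.4,0.4,0.4,0.4,0,0,0,0,0], "squeeze": 60}}

```text
t: 5.35
eef_pos: [0.4803, 0.18, 0.0597]
tool_rot: [0.4, 0.586, 0.398, -0.582]
contact_force: [0.2, -1.8, 6.1]
gripper_width: 0.126
```

```bash
python3 - <<'E'
from h import *
import pickle
c=bot.read_camera("wrist"); save(c,"w5"); pickle.dump(c,open("w5.pkl","wb"))
o,R=st(); print(o["t"],o["eef_pos"],R.round(3),o["contact_force"],o["gripper_width"],o["q"])
E
```

```text
5.4 [0.48032762 0.18002926 0.05973011] [[ 0.007  0.932 -0.363]
 [-0.    -0.363 -0.932]
 [-1.     0.006 -0.002]] [-0.60262381 -1.23491666  6.74155964] 0.12196239483586634 [-0.26444127  0.46618022 -0.26766859  2.06520492  0.20943075  0.62938641
 -2.61653945]
```

View pics/w5.png

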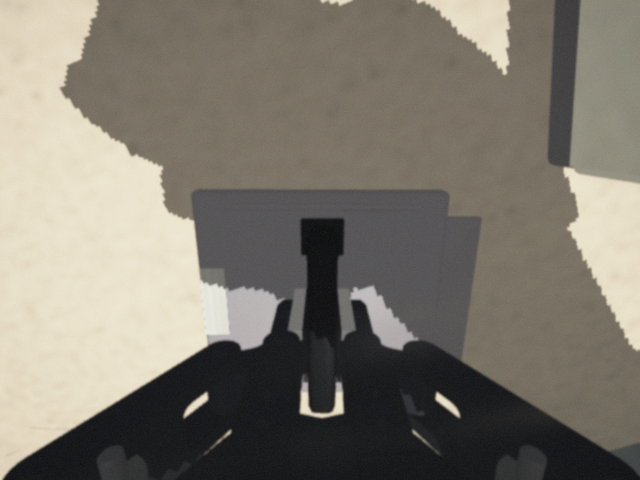

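```bash
python3 - <<'E'
from h import *
import pickle
c=pickle.load(open("w5.pkl","rb")); o,R=st()
for n,u,v,z in [("c1",192,190,.049),("c2",448.5,190,.049),("lipc",481,217,.0435),("bar top end",322.5,219,.08),("bar end base",322,255,.066)]:
    P=onz(c,u,v,z); d=P-o["eef_pos"]; print(n,P.round(4),"tool",(R.T@d).round(4))
E
```

```text
c1 [0.5499 0.2157 0.049 ] tool [ 0.0112  0.0518 -0.0585]
c2 [0.5083 0.1088 0.049 ] tool [0.0109 0.0518 0.0562]
lipc [0.4887 0.0963 0.0435] tool [0.0163 0.0381 0.075 ]
bar top end [0.5234 0.1634 0.08  ] tool [-0.02    0.0463 -0.0002]
bar end base [0.5057 0.1705 0.066 ] tool [-0.0061  0.0272 -0.0003]
```

```bash
cat >> h.py <<'E'
SEAT=np.array([.5336,-.0925,.0905]); UY=1.3425
RG=np.array([[.007,.932,-.363],[0,-.363,-.932],[-1,.006,-.002]])
RG=Ro.from_matrix(RG).as_matrix()
def Rl(yaw,th): return (Ro.from_euler('z',yaw)*Ro.from_euler('x',th)).as_matrix()
REL=RG.T@Rl(1.197-np.pi/2,0)   # lid in tool
GOFF=np.array([-.0133,-.003,0])
LIP=np.array([0,-.076,-.03125])
def lid_now():
    o,R=st(); RL=R@REL; G=np.array(o["eef_pos"])+R@GOFF
    a=UY-np.pi/2; Ru=Rl(a,0); V=Ru.T@RL; rv=Ro.from_matrix(V).as_rotvec()
    return inU(G)*1000,inU(G+RL@LIP)*1000,np.degrees(rv),o
def target(thdeg,x,ty,tz):
    RL=Rl(UY-np.pi/2,np.radians(thdeg)); tip=U(x/1e3,ty/1e3,tz/1e3); G=tip-RL@LIP; R=RL@REL.T
    return G-R@GOFF,R
def plan(wps):
    o,R=st(); 
    for w in wps:
        p,Rt=target(*w); print(w,"slide",((p-o["eef_pos"])*1000).round(1).tolist(),"turn",Ro.from_matrix(Rt@R.T).as_rotvec().round(3).tolist())
def rep():
    g,l,r,o=lid_now(); print("t",o["t"],"G",g.round(1),"lip",l.round(1),"rot",r.round(2),"F",np.round(o["contact_force"],1),"w",round(o["gripper_width"],3)); print(" q",np.round(o["q"],2))
E
python3 - <<'E'
from h import *
rep(); plan([(0,0,-76,120),(10,0,-70,110),(20,0,-64,100),(38,0,-58,50)])
E
```

```text
t 5.4 G [-116.6  253.8  -17.5] lip [-127.7  178.6  -48.7] rot [-0.01 -0.   -8.35] F [-0.6 -1.2  6.7] w 0.122
 q [-0.26  0.47 -0.27  2.07  0.21  0.63 -2.62]
(0, 0, -76, 120) slide [56.3, -273.2, 168.7] turn [0.0, 0.0, 0.146]
(10, 0, -70, 110) slide [56.7, -271.5, 171.7] turn [0.167, -0.052, 0.145]
(20, 0, -64, 100) slide [56.6, -272.0, 173.7] turn [0.334, -0.104, 0.144]
(38, 0, -58, 50) slide [54.2, -282.1, 141.7] turn [0.634, -0.197, 0.14]
```

Emit:
{"method": "drive_tool", "body": {"slide": [[0,0,20],[0,0,50],[0,0,90],[0,0,130],[0,0,160],[0,0,160]], "turn": [[0,0,0],[0,0,0],[0,0,0],[0,0,0],[0,0,0],[0,0,0]], "gripper": [0,0,0,0,0,0]}}

```text
t: 6.0
eef_pos: [0.4826, 0.1815, 0.2242]
tool_rot: [0.401, 0.588, 0.397, -0.579]
contact_force: [0.5, 1.2, -1.2]
gripper_width: 0.129
```

```bash
python3 - <<'E'
from h import *
rep(); plan([(0,0,-60,140),(10,0,-58,125),(20,0,-58,110),(38,0,-58,60)])
E
```

```text
t 6.0 G [-114.9  255.7  147. ] lip [-125.7  180.6  115.3] rot [ 0.3  -0.37 -8.33] F [ 0.5  1.2 -1.2] w 0.129
 q [-0.21  0.23 -0.32  1.93  0.09  0.97 -2.51]
(0, 0, -60, 140) slide [57.7, -259.0, 24.3] turn [-0.004, 0.007, 0.145]
(10, 0, -58, 125) slide [57.2, -261.3, 22.2] turn [0.163, -0.044, 0.146]
(20, 0, -58, 110) slide [55.7, -267.5, 19.2] turn [0.33, -0.096, 0.145]
(38, 0, -58, 60) slide [52.0, -283.6, -12.7] turn [0.63, -0.19, 0.142]
```

Emit:
{"method": "drive_tool", "body": {"slide": [[9,-39,5],[17,-78,12],[26,-117,20],[34,-156,24],[43,-195,24],[52,-234,24],[57,-261,22],[56,-267,19],[54,-275,10],[53,-280,4]], "turn": [[0,0,0.03],[0,0,0.06],[0,0,0.1],[0,0,0.145],[0.05,-0.01,0.145],[0.1,-0.03,0.145],[0.163,-0.044,0.146],[0.28,-0.08,0.145],[0.4,-0.12,0.145],[0.5,-0.15,0.144]], "gripper": [0,0,0,0,0,0,0,0,0,0]}}

```text
t: 7.0
eef_pos: [0.5347, -0.1002, 0.2268]
tool_rot: [0.31, 0.682, 0.537, -0.387]
contact_force: [-0.1, 0.8, -3.2]
gripper_width: 0.12
```

```bash
python3 - <<'E'
from h import *
rep(); plan([(38,0,-58,60),(38,0,-58,40)])
E
```

```text
t 7.0 G [ -0.3 -14.  147.7] lip [ -0.4 -63.7  82.3] rot [30.41 -0.07 -0.15] F [-0.1  0.8 -3.2] w 0.12
 q [ 0.55  0.35 -0.22  1.87 -0.53  1.05 -1.16]
(38, 0, -58, 60) slide [-0.2, -1.9, -15.3] turn [0.129, -0.03, 0.003]
(38, 0, -58, 40) slide [-0.2, -1.9, -35.3] turn [0.129, -0.03, 0.003]
```

Emit:
{"method": "drive_tool", "body": {"slide": [[0,-1,-5],[0,-2,-15],[0,-2,-25],[0,-2,-25]], "turn": [[0.06,-0.014,0.001],[0.12,-0.028,0.002],[0.129,-0.03,0.003],[0.129,-0.03,0.003]], "gripper": [0,0,0,0]}}

```text
t: 7.4
eef_pos: [0.5332, -0.102, 0.1992]
tool_rot: [0.272, 0.705, 0.558, -0.342]
contact_force: [0.9, 0.7, -2.4]
gripper_width: 0.125
```

```bash
python3 - <<'E'
from h import *
import pickle
for n in ["wrist","scene","top"]:
    c=bot.read_camera(n); save(c,n[0]+"6"); pickle.dump(c,open(n[0]+"6.pkl","wb"))
    if n!="wrist":
        a=c["color"][140:320,260:460] if n=="scene" else c["color"][190:370,290:490]
        cv2.imwrite("pics/%s6z.png"%n[0],cv2.resize(a,None,fx=3,fy=3,interpolation=cv2.INTER_CUBIC)[:,:,::-1])
rep()
E
```

```text
t 7.55 G [  0.3 -16.2 122.2] lip [  0.5 -56.9  50.8] rot [ 3.796e+01 -2.000e-02  1.400e-01] F [-0.2 -0.1 -1.7] w 0.126
 q [ 0.64  0.43 -0.25  1.88 -0.64  1.06 -1.01]
```

View pics/w6.png

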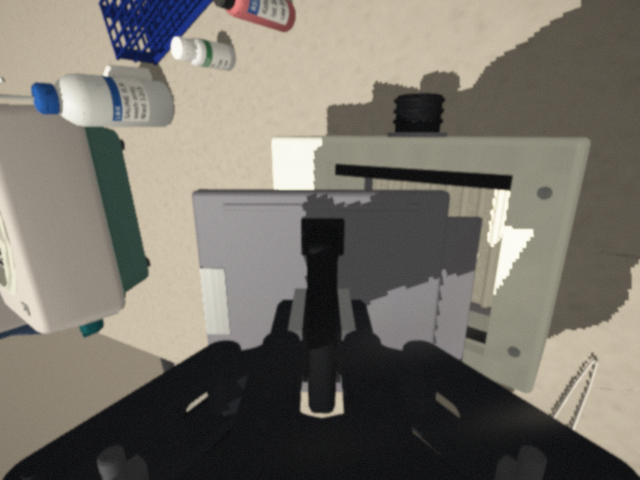

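View pics/s6z.png

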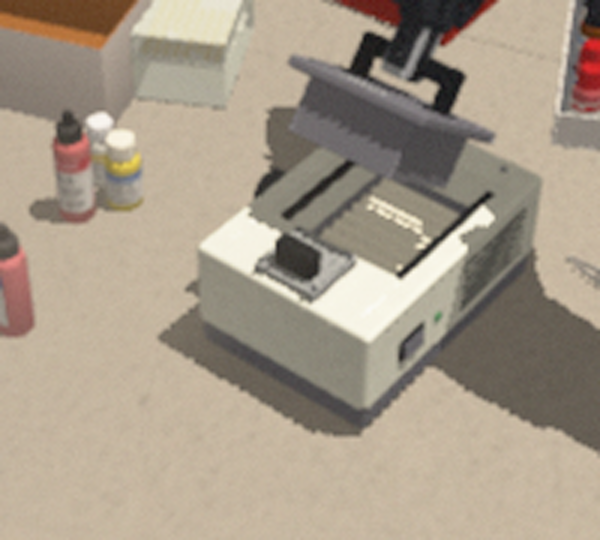

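View pics/t6z.png

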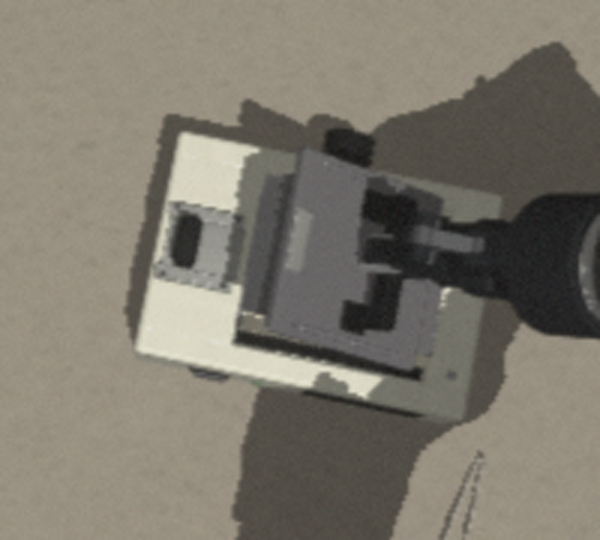

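```bash
python3 - <<'E'
from h import *
import pickle
t=pickle.load(open("t6.pkl","rb")); w=pickle.load(open("w6.pkl","rb"))
o,R=st(); RL=R@REL; G=np.array(o["eef_pos"])+R@GOFF
for l in [(55,60,-24),(-55,60,-24),(-55,-58,-24),(42,-76,-29.5)]:
    P=G+RL@(np.array(l)/1e3); p=proj(t,P); print(l,inU(P).round(4),"top",p.round(1),"zoom",((p-[290,190])*3).round(0),"wrist",proj(w,P).round(1))
for b in [(58,63),(58,-63),(-58,-63),(-58,63)]:
    P=U(b[0]/1e3,b[1]/1e3,.0095); p=proj(t,P); print(b,"topzoom",((p-[290,190])*3).round(0),"wrist",proj(w,P).round(1))
E
```

```text
(55, 60, -24) [0.0551 0.046  0.1402] top [392.7 238.4] zoom [308. 145.] wrist [179.6 187.6]
(-55, 60, -24) [-0.0549  0.0457  0.1401] top [380.7 300.2] zoom [272. 331.] wrist [205.4 392.8]
(-55, -58, -24) [-0.0546 -0.0473  0.0675] top [428.3 313.9] zoom [415. 372.] wrist [425.9 392.7]
(42, -76, -29.5) [ 0.0425 -0.0579  0.0522] top [441.8 264.8] zoom [455. 225.] wrist [479.5 212.9]
(58, 63) topzoom [266. 174.] wrist [327.8 160.3]
(58, -63) topzoom [456. 213.] wrist [515.3 171.8]
(-58, -63) topzoom [425. 388.] wrist [484.7 356.3]
(-58, 63) topzoom [232. 347.] wrist [327.1 299.6]
```

```bash
python3 - <<'E'
from h import *
plan([(38,0,-57,25),(38,0,-57,5),(38,0,-57,-6)])
E
```

```text
(38, 0, -57, 25) slide [-0.3, -0.1, -25.8] turn [0.001, 0.001, -0.002]
(38, 0, -57, 5) slide [-0.3, -0.1, -45.8] turn [0.001, 0.001, -0.002]
(38, 0, -57, -6) slide [-0.3, -0.1, -56.8] turn [0.001, 0.001, -0.002]
```

Emit:
{"method": "drive_tool", "body": {"slide": [[0,0,-12],[0,0,-25],[0,0,-38],[0,0,-46],[0,0,-52],[0,0,-57],[0,0,-57]], "turn": [[0,0,0],[0,0,0],[0,0,0],[0,0,0],[0,0,0],[0,0,0],[0,0,0]], "gripper": [0,0,0,0,0,0,0]}}

```text
t: 8.25
eef_pos: [0.5348, -0.101, 0.1446]
tool_rot: [0.274, 0.705, 0.558, -0.341]
contact_force: [-0.5, -0.4, -2.2]
gripper_width: 0.126
```

```bash
python3 - <<'E'
from h import *
import pickle
for n in ["wrist","top"]:
    c=bot.read_camera(n); save(c,n[0]+"7"); pickle.dump(c,open(n[0]+"7.pkl","wb"))
rep(); plan([(38,0,-69,-6),(30,0,-71.5,-4.5),(24,0,-73,-3.2),(15,0,-75,-1),(7,0,-76,1),(0,0,-76.5,2.2)])
E
```

```text
t 8.35 G [  0.5 -16.3  65.3] lip [  0.6 -57.   -6.1] rot [ 3.797e+01 -3.000e-02  1.300e-01] F [ 0.3 -0.1 -2.3] w 0.12
 q [ 0.64  0.52 -0.26  1.92 -0.66  0.96 -0.94]
(38, 0, -69, -6) slide [-3.2, -11.7, 0.1] turn [0.001, 0.001, -0.002]
(30, 0, -71.5, -4.5) slide [-1.9, -6.3, -5.8] turn [-0.135, 0.033, -0.002]
(24, 0, -73, -3.2) slide [-1.1, -2.6, -10.7] turn [-0.237, 0.056, -0.002]
(15, 0, -75, -1) slide [-0.0, 1.9, -18.9] turn [-0.39, 0.092, -0.002]
(7, 0, -76, 1) slide [0.8, 5.3, -26.8] turn [-0.526, 0.123, -0.002]
(0, 0, -76.5, 2.2) slide [1.3, 7.5, -34.7] turn [-0.645, 0.151, -0.002]
```

View pics/w7.png

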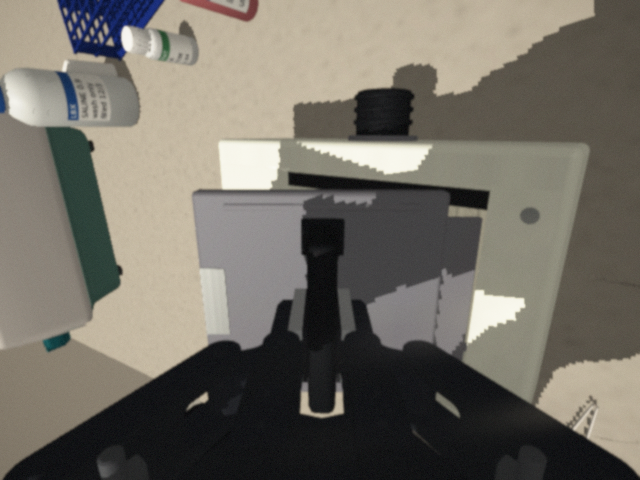

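Emit:
{"method": "drive_tool", "body": {"slide": [[-1,-3,0],[-2,-6,0],[-2.5,-9,0],[-3,-12,0],[-3,-12,0],[-3,-12,0],[-3,-12,0]], "turn": [[0,0,0],[0,0,0],[0,0,0],[0,0,0],[0,0,0],[0,0,0],[0,0,0]], "gripper": [0,0,0,0,0,0,0]}}

```text
t: 9.05
eef_pos: [0.5323, -0.1129, 0.1454]
tool_rot: [0.275, 0.705, 0.558, -0.34]
contact_force: [-0.3, -0.1, -2.1]
gripper_width: 0.128
```

```bash
python3 - <<'E'
from h import *
import pickle
for n in ["wrist","top"]:
    c=bot.read_camera(n); save(c,n[0]+"8"); pickle.dump(c,open(n[0]+"8.pkl","wb"))
a=c["color"][190:370,290:490]; cv2.imwrite("pics/t8z.png",cv2.resize(a,None,fx=3,fy=3,interpolation=cv2.INTER_CUBIC)[:,:,::-1])
rep(); plan([(34,0,-70.5,-5.2),(30,0,-71.5,-4.5),(24,0,-73,-3.2),(15,0,-75,-1),(7,0,-76,1),(0,0,-76.5,2.2)])
E
```

```text
t 9.15 G [  0.2 -28.4  65.3] lip [  0.4 -69.1  -6. ] rot [ 3.797e+01 -3.000e-02  1.500e-01] F [ 0.9  0.8 -1.5] w 0.125
 q [ 0.65  0.52 -0.25  1.91 -0.65  0.98 -0.93]
(34, 0, -70.5, -5.2) slide [0.4, 2.7, -2.7] turn [-0.067, 0.017, -0.002]
(30, 0, -71.5, -4.5) slide [1.0, 5.5, -5.8] turn [-0.135, 0.033, -0.002]
(24, 0, -73, -3.2) slide [1.9, 9.1, -10.8] turn [-0.237, 0.056, -0.002]
(15, 0, -75, -1) slide [3.0, 13.7, -18.9] turn [-0.39, 0.092, -0.003]
(7, 0, -76, 1) slide [3.7, 17.1, -26.8] turn [-0.526, 0.123, -0.003]
(0, 0, -76.5, 2.2) slide [4.3, 19.3, -34.7] turn [-0.645, 0.15, -0.003]
```

View pics/w8.png

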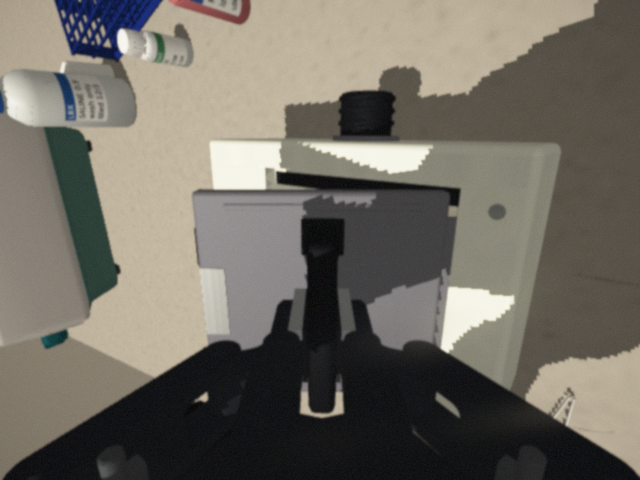

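View pics/t8z.png

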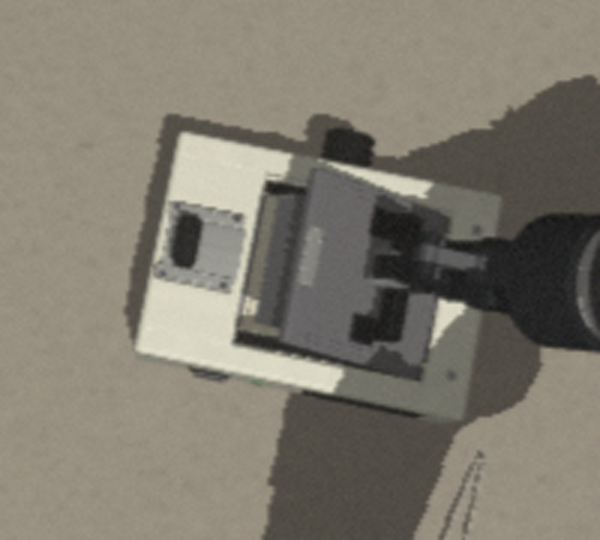

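Emit:
{"method": "drive_tool", "body": {"slide": [[0.4,2.7,-2.7],[1,5.5,-5.8],[1.5,7.3,-8.3],[1.9,9.1,-10.8],[2.4,11.5,-14.8],[3,13.7,-18.9],[3,13.7,-18.9]], "turn": [[-0.067,0.017,-0.002],[-0.135,0.033,-0.002],[-0.186,0.044,-0.002],[-0.237,0.056,-0.002],[-0.313,0.074,-0.002],[-0.39,0.092,-0.003],[-0.39,0.092,-0.003]], "gripper": [0,0,0,0,0,0,0]}}

```text
t: 9.85
eef_pos: [0.5358, -0.0952, 0.127]
tool_rot: [0.381, 0.622, 0.495, -0.473]
contact_force: [0.5, 0.2, -2.0]
gripper_width: 0.122
```

```bash
python3 - <<'E'
from h import *
import pickle
for n in ["wrist","top"]:
    c=bot.read_camera(n); save(c,n[0]+"9"); pickle.dump(c,open(n[0]+"9.pkl","wb"))
rep(); plan([(15,0,-75,-1),(11,0,-75.5,0),(7,0,-76,1),(3,0,-76.3,1.8),(0,0,-76.5,2.2)])
E
```

```text
t 9.95 G [-0.2 -9.  48.9] lip [ -0.1 -74.2  -1. ] rot [15.11  0.05  0.06] F [-1.2 -0.5 -1.7] w 0.125
 q [ 0.31  0.41 -0.11  1.96 -0.32  0.78 -1.35]
(15, 0, -75, -1) slide [0.0, -0.7, -0.1] turn [-0.002, -0.0, -0.001]
(11, 0, -75.5, 0) slide [0.5, 1.1, -4.0] turn [-0.07, 0.015, -0.001]
(7, 0, -76, 1) slide [0.8, 2.7, -8.0] turn [-0.138, 0.031, -0.001]
(3, 0, -76.3, 1.8) slide [1.1, 4.0, -12.4] turn [-0.206, 0.047, -0.001]
(0, 0, -76.5, 2.2) slide [1.3, 4.9, -16.0] turn [-0.257, 0.059, -0.001]
```

View pics/w9.png

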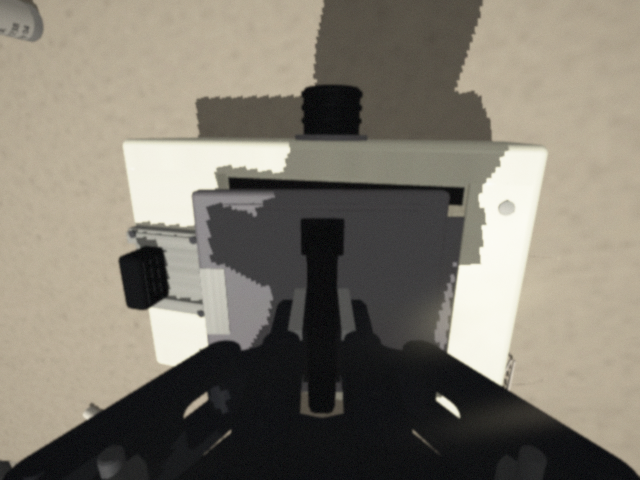

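Emit:
{"method": "drive_tool", "body": {"slide": [[0.5,1.1,-4],[0.8,2.4,-8],[1,3.5,-11],[1.1,3.8,-12.4],[1.1,3.8,-12.4]], "turn": [[-0.07,0.015,0],[-0.138,0.031,0],[-0.18,0.041,0],[-0.206,0.047,0],[-0.206,0.047,0]], "gripper": [0,0,0,0,0]}}

```text
t: 10.45
eef_pos: [0.5359, -0.0947, 0.1138]
tool_rot: [0.43, 0.569, 0.451, -0.536]
contact_force: [0.6, -0.2, -1.8]
gripper_width: 0.126
```

```bash
python3 - <<'E'
from h import *
import pickle
for n in ["wrist","scene"]:
    c=bot.read_camera(n); save(c,n[0]+"10"); pickle.dump(c,open(n[0]+"10.pkl","wb"))
a=c["color"][140:320,260:460]
cv2.imwrite("pics/s10z.png",cv2.resize(a,None,fx=3,fy=3,interpolation=cv2.INTER_CUBIC)[:,:,::-1])
rep(); plan([(1,0,-76.3,1.8),(0,0,-76.3,1.8),(0,0,-76.3,1.2)])
E
```

```text
t 10.55 G [-0.1 -3.5 36.8] lip [ -0.2 -77.7   1.5] rot [ 3.06  0.06 -0.05] F [ 0.7  0.4 -1.4] w 0.128
 q [ 0.09  0.41  0.    1.98 -0.08  0.74 -1.64]
(1, 0, -76.3, 1.8) slide [0.6, 2.0, -2.4] turn [-0.035, 0.007, 0.001]
(0, 0, -76.3, 1.8) slide [0.7, 2.4, -3.7] turn [-0.052, 0.011, 0.001]
(0, 0, -76.3, 1.2) slide [0.7, 2.4, -4.3] turn [-0.052, 0.011, 0.001]
```

View pics/w10.png

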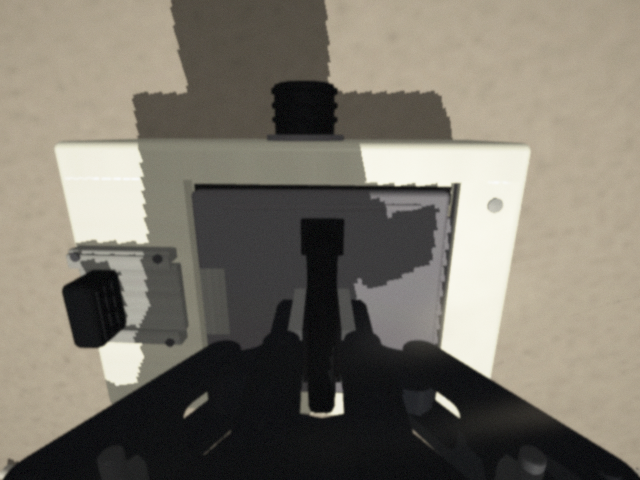

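View pics/s10z.png

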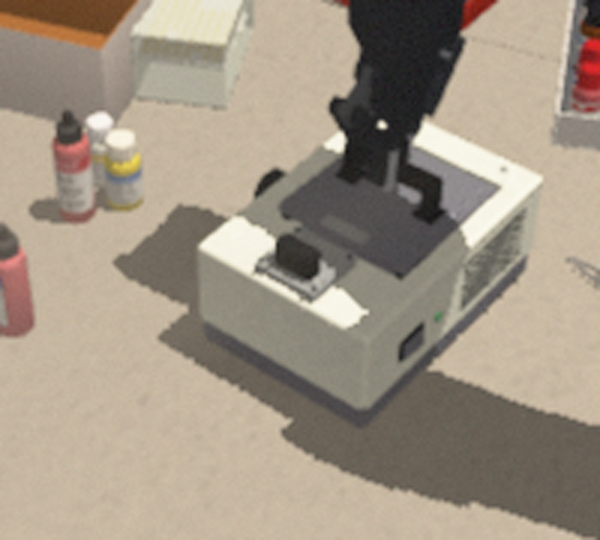

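Emit:
{"method": "drive_tool", "body": {"slide": [[0.4,1.2,-1.8],[0.7,2.2,-3.7],[0.7,2.2,-4.3],[0.7,2.2,-4.3]], "turn": [[-0.025,0.005,0],[-0.052,0.011,0],[-0.052,0.011,0],[-0.052,0.011,0]], "gripper": [0,0,0,0]}}

```text
t: 10.95
eef_pos: [0.5366, -0.095, 0.1102]
tool_rot: [0.441, 0.556, 0.439, -0.551]
contact_force: [-1.2, -1.5, 3.9]
gripper_width: 0.123
```

```bash
python3 - <<'E'
from h import *
rep()
E
```

```text
t 10.95 G [ 0.4 -1.8 33. ] lip [  0.2 -77.7   1.7] rot [ 0.06 -0.02 -0.16] F [-1.2 -1.5  3.9] w 0.123
 q [ 0.04  0.41  0.03  1.98 -0.02  0.74 -1.72]
```

Emit:
{"method": "drive_tool", "body": {"slide": [[0,0,0],[0,0,0],[0,0,0],[0,0,20],[0,0,60],[0,0,110],[0,0,140],[0,0,140]], "turn": [[0,0,0],[0,0,0],[0,0,0],[0,0,0],[0,0,0],[0,0,0],[0,0,0],[0,0,0]], "gripper": [0.4,0.4,0.4,0.4,0.4,0.4,0.4,0]}}

```text
t: 11.75
eef_pos: [0.5395, -0.0952, 0.2553]
tool_rot: [0.443, 0.559, 0.436, -0.549]
contact_force: [0.5, -0.2, -0.8]
gripper_width: 0.246
```

```bash
python3 - <<'E'
from h import *
import pickle
for n in ["wrist","scene","top"]:
    c=bot.read_camera(n); save(c,n[0]+"11"); pickle.dump(c,open(n[0]+"11.pkl","wb"))
    if n!="wrist":
        a=c["color"][140:320,260:460] if n=="scene" else c["color"][225:335,328:464]
        cv2.imwrite("pics/%s11z.png"%n[0],cv2.resize(a,None,fx=3 if n=="scene" else 5,fy=3 if n=="scene" else 5,interpolation=cv2.INTER_CUBIC)[:,:,::-1])
o,R=st();print(o["t"],o["eef_pos"],inU(o["eef_pos"]))
E
```

```text
11.9 [ 0.53603055 -0.09475976  0.24952647] [ 0.00287891 -0.00165104  0.15902647]
```

View pics/w11.png

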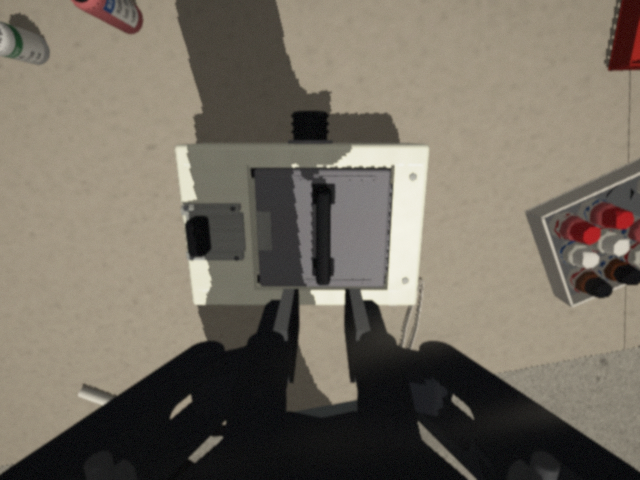

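View pics/s11z.png

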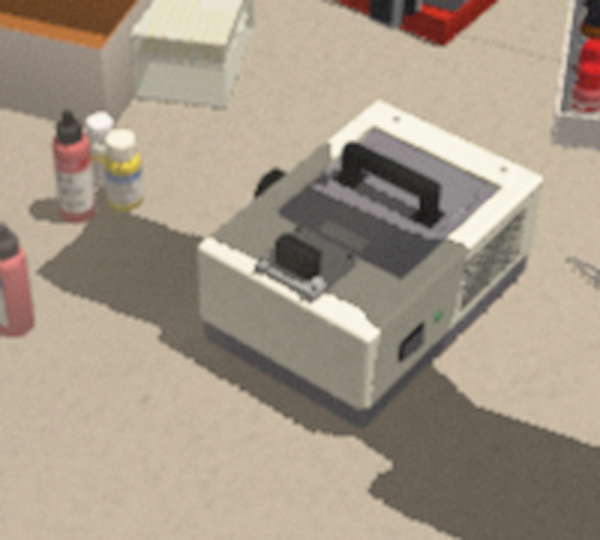

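Emit:
{"method": "drive_tool", "body": {"slide": [[10,46,0],[19,92,0],[29,139,0],[29,139,0],[29,139,-45],[29,139,-90],[29,139,-130],[29,139,-138],[29,139,-138]], "turn": [[0,0,0],[0,0,0],[0,0,0],[0,0,0],[0,0,0],[0,0,0],[0,0,0],[0,0,0],[0,0,0]], "gripper": [0,0,0,0,0,0,0,0,0]}}

```text
t: 12.8
eef_pos: [0.5634, 0.0439, 0.1097]
tool_rot: [0.44, 0.554, 0.44, -0.553]
contact_force: [-0.5, -0.1, 0.1]
gripper_width: 0.003
```

```bash
python3 - <<'E'
from h import *
import pickle
c=bot.read_camera("wrist"); save(c,"w12")
o,R=st();print(o["t"],R.round(3),inU(o["eef_pos"]),o["eef_pos"],o["contact_force"],o["gripper_width"])
for y in (.12,.112,.108,.106,.104): print(y,((U(0,y,.0215)-o["eef_pos"])*1000).round(1))
E
```

```text
12.85 [[ 0.005  0.974 -0.227]
 [ 0.002 -0.227 -0.974]
 [-1.     0.005 -0.003]] [-0.0003258   0.14015866  0.02105446] [0.56500314 0.04409575 0.11155446] [-0.16646258 -1.02176917 -0.03088635] -0.003083564942293738
0.12 [ -4.2 -19.7   0.4]
0.112 [ -6.1 -27.5   0.4]
0.108 [ -7.  -31.4   0.4]
0.106 [ -7.4 -33.3   0.4]
0.104 [ -7.9 -35.3   0.4]
```

View pics/w12.png

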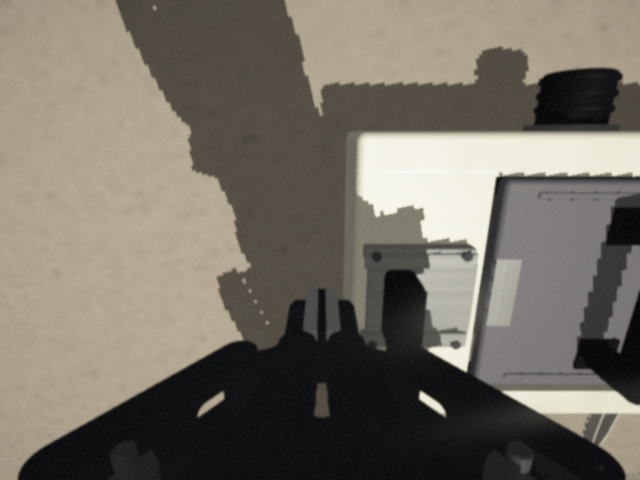

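Emit:
{"method": "drive_tool", "body": {"slide": [[-2,-10,0],[-4,-19,0],[-5,-23,0],[-6,-27,0],[-6.6,-30,0],[-7.2,-32.5,0],[-7.5,-34,0],[-7.5,-34,0],[-7.5,-34,0]], "turn": [[0,0,0],[0,0,0],[0,0,0],[0,0,0],[0,0,0],[0,0,0],[0,0,0],[0,0,0],[0,0,0]], "gripper": [0,0,0,0,0,0,0,0,0]}}

```text
t: 13.75
eef_pos: [0.5572, 0.01, 0.1113]
tool_rot: [0.44, 0.555, 0.439, -0.552]
contact_force: [0.7, 0.8, -0.1]
gripper_width: 0.002
```

```bash
python3 - <<'E'
from h import *
import pickle
c=bot.read_camera("wrist"); save(c,"w13"); pickle.dump(c,open("w13.pkl","wb"))
o,R=st();print(o["t"],inU(o["eef_pos"]),o["contact_force"])
E
```

```text
13.8 [-0.00021531  0.10514964  0.02079992] [0.85969469 0.08934507 0.23673379]
```

View pics/w13.png

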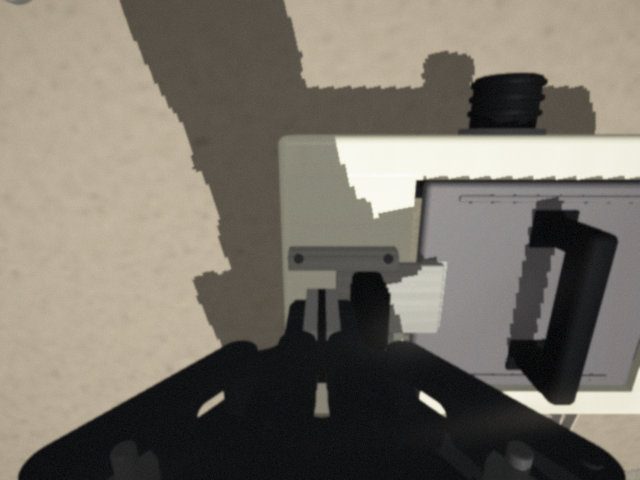

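```bash
python3 - <<'E'
from h import *
import pickle
c=pickle.load(open("w13.pkl","rb"))
for n,u,v,z in [("nose",447,263,.103),("noseB",439,332,.103),("gripR",388,276,.124),("gripL",351,276,.124),("lidedge",424,182,.0995)]: print(n,inU(onz(c,u,v,z)).round(4))
E
```

```text
nose [0.0178 0.0469 0.0125]
noseB [-0.0192  0.0468  0.0125]
gripR [0.0203 0.0785 0.0335]
gripL [0.0203 0.0936 0.0335]
lidedge [0.0552 0.06   0.009 ]
```

Emit:
{"method": "drive_tool", "body": {"slide": [[-0.3,-1,0],[-0.5,-2,0],[-0.6,-2.5,0],[-0.6,-2.5,0]], "turn": [[0,0,0],[0,0,0],[0,0,0],[0,0,0]], "gripper": [0,0,0,0]}}

```text
t: 14.2
eef_pos: [0.5571, 0.0098, 0.1114]
tool_rot: [0.44, 0.556, 0.44, -0.551]
contact_force: [2.6, 6.3, 0.4]
gripper_width: -0.001
```

```bash
python3 - <<'E'
from h import *
o,R=st();print(o["t"],inU(o["eef_pos"]),o["contact_force"])
E
```

```text
14.2 [-0.00026366  0.10493965  0.02088901] [2.64209799 6.30915813 0.40947029]
```

The bolt is on its stop: force rose to about 7 N with no further travel. Now I'll back off and lift clear.

Emit:
{"method": "drive_tool", "body": {"slide": [[3,12,0],[6,25,0],[6,25,30],[6,25,70],[6,25,120],[-30,25,150],[-30,25,150]], "turn": [[0,0,0],[0,0,0],[0,0,0],[0,0,0],[0,0,0],[0,0,0],[0,0,0]], "gripper": [0,0,0,0,0,0,0]}}

```text
t: 14.9
eef_pos: [0.5267, 0.0356, 0.2658]
tool_rot: [0.442, 0.557, 0.439, -0.549]
contact_force: [0.4, 0.3, 0.3]
gripper_width: -0.004
```

```bash
python3 - <<'E'
from h import *
import pickle
for n in ["wrist","scene","top"]:
    c=bot.read_camera(n); save(c,n[0]+"14"); pickle.dump(c,open(n[0]+"14.pkl","wb"))
o,R=st();print(o["t"],o["eef_pos"],o["contact_force"])
E
```

```text
15.05 [0.52683111 0.03510333 0.26067337] [ 0.39156351 -0.44385946 -0.34586915]
```

View pics/w14.png

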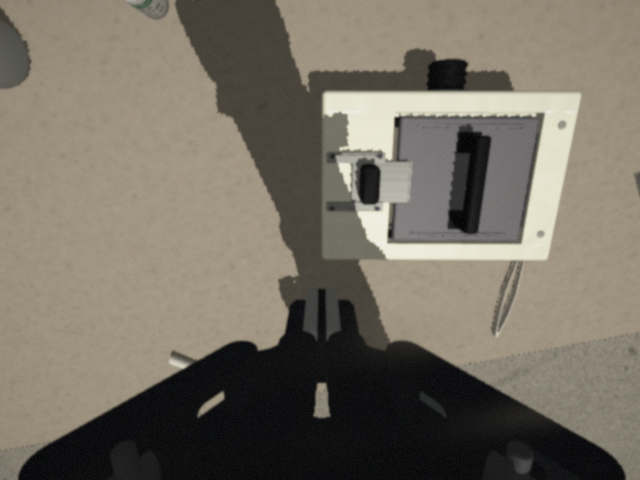

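View pics/s14.png

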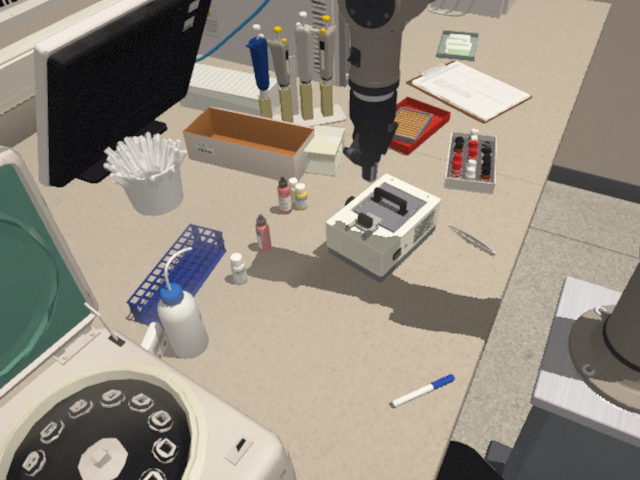

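```bash
python3 - <<'E'
from h import *
import pickle
c=pickle.load(open("w14.pkl","rb"))
for n,u,v,z in [("nose",412.5,180,.103),("gripL",360,170,.124),("gripR",380,170,.124),("ledge-side lid",533,180,.0995)]: print(n,inU(onz(c,u,v,z)).round(4))
P=[inU(onz(c,u,v,.0995)) for u,v in [(400,116),(545,115),(523,243),(392,241)]]; print(np.round(P,4),np.mean(P,0))
bot.hand_in()
E
```

```text
nose [0.0017 0.0449 0.0125]
gripL [0.0123 0.0935 0.0335]
gripR [0.0123 0.0773 0.0335]
ledge-side lid [ 0.0016 -0.0628  0.009 ]
[[ 0.0549  0.0588  0.009 ]
 [ 0.056  -0.063   0.009 ]
 [-0.057  -0.0642  0.009 ]
 [-0.0557  0.0586  0.009 ]] [-0.00045495 -0.00243507  0.009     ]
the job is handed in; nothing more can be done
```

The lid is back in the bay, the bolt is home over its edge, and I have handed the job in at about 15 s of the 58 s allowed.

**What I did:**
1. The bolt stood about 15 mm out, so I pushed it back to about 1 mm by camera.
2. I lifted the lid by its handle and tilted it 38°. The lip then went under the ledge, with its tip at y = -69 mm and z = -6 mm, with no contact force.
3. I swung the lid down flush and released it.
4. I pushed the bolt home until it stopped.

**Last checks:**
- **Lid position:** the arm's own position put the lid handle at (0.4, -1.8, 33.0) mm from the seat and level within 0.2° just before release. The last picture put the plate centre near (-0.5, -2.4) mm, though the ledge side of the lid is partly hidden there. I estimate the handle at y = -2 to -3.4 mm, inside the -6.5 mm limit.
- **Bolt:** the force rose to about 7 N with no further travel. The grip measured at y = 85.5 mm, which means about 18.5 mm. The nose measured at 45 mm where I expected 48 mm, about 3 mm off, but it also points to fully home.
- **Surroundings:** the bottles looked undisturbed in the picture. I did not measure their positions. The arm is clear of everything and the force reading is near zero.

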